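# Slide the shelf hanger into its rail and latch it

## Robot

A 7-joint arm with a two-finger parallel gripper is mounted at the origin on the work surface. World frame = base frame: x ahead of the robot, y to its left, z up, the work surface at z = 0. Lengths are in mm, angles in rad, forces in N, time in s.
With the tool pointing down it reaches from about 400 to 875 mm from the base axis. Payload 6.5 kg.
Tool frame: the origin (TCP) lies between the finger pads; the fingertips stand 17 mm ahead of it and the grasp point (between the pads) lies 2 mm behind it (ctrl.finger_overhang is the z of the fingertips in the tool frame, in mm); z points along the fingers, y is the direction in which the jaws open and shut (so a half turn about z gives the same grasp; the last joint's range is limited). The gripper opens to 85 mm and grips with 20 to 120 N. Pads are 22 mm wide; open, the fingers measure 114 mm over their backs; the gripper's body (76 mm by 85 mm) begins 54 mm behind the grasp point. The pads swing forward as they close: fully open they stand 13 mm farther back than shut.
Start: joints at [-1.325, 0.536, -0.004, 1.538, 0.003, 1.067, -0.071], TCP at [199.397, 618.652, 224.49] pointing down, gripper open.
Joint ranges: [-2.7, 2.7], [-0.37, 2.16], [-1.27, 1.26], [0.24, 2.4], [-1.31, 4.45], [0.19, 1.91], [-2.76, 2.76]. Speed limits (rad/s): [2.39, 2.39, 3.14, 3.14, 3.14, 3.14, 3.14].

## Interface

Orientations are given as a unit quaternion [w, x, y, z].
In Python, from cell import ctrl gives the robot as it stands. Calls block until the motion is done:
- ctrl.move_to(position, orientation): joint-space move of the TCP to a pose.
- ctrl.move_l(position, frame=None, v=150): straight line of the TCP; frame=None keeps the orientation; v is the mean speed in mm/s.
- ctrl.move_j(angles): joint-space move.
- ctrl.gripper_to(opening, newtons=None): finger opening in mm; newtons is the grip in N (None keeps the last); returns when the fingers have stopped.
- ctrl.wait(seconds).
- ctrl.ik(position, orientation): joint angles nearest the present ones, or None.
- ctrl.state(): the state.
- ctrl.snapshot(name): name is "side" or "top"; returns the picture (400x640x3 uint8, red, green, blue); there is no depth.
- ctrl.camera_model(name): a dict with "fov_y" (degrees; the focal length in pixels is half the picture's height over the tangent of half this angle, whatever the lens; pixels are square), "cx", "cy" (the principal point, pixels), "xyz" and "attitude" of the camera in the world. Camera axes: x right, y up, looking along -z (the intrinsics and any distortion apply to the point x, -y, -z); pixel columns grow to the right and rows downward; lengths in mm; the calibration is good to about 2 mm. A picture is of the moment at which its call begins. camera_model takes no time and is no camera call.
A pose or a line that the arm cannot do raises ctrl.PlanningError and nothing moves.
- ctrl.job_done(): hands the job in, once; it reports no verdict.
The state is a dict: "t": time; "qpos": joint angles; "qd": joint speeds; "joint_efforts": joint torques, N m; "eef_pos": TCP position; "tcp_rot": TCP orientation; "ft_force": force on the tool from outside, world axes, zero at the start; "torque": the same for the moment, N m; "opening": finger opening in mm.
Only numpy, scipy, OpenCV 4.12 (cv2) and the standard library are available. Lean on these libraries where they do the work, as an engineer would, in place of code of your own. Each camera call takes 0.05 s, during which the arm holds its last target.

## Task

Slide the loose shelf hanger into the open end of the lipped rail on the bookshelf back panel, shoe under the lips and fin upright, until it is fully home against the rail's closed end. Then swing the latch lever all the way shut across the open end so the hanger cannot slip out, and let go. Leave the red box, peg pot, depth gauge and corner brace where they are.

Things in the scene. Friction and masses are not known exactly. Their poses are not given: they have to be found in the camera images.
- hanger_mid (a point): Centre of the loose shelf hanger (0.15-0.35 kg), 40 mm above its underside. Flat steel shoe 120 long (x) x 44 wide (y) x 8 mm thick, ends half-round; on its middle an upright aluminium fin 70 long (x) x 14 mm thick (y), top 80 mm above the underside. Same both ways round: either end may go in first. z up. Starts standing on its shoe on the panel.
- rail: Lipped aluminium rail fixed on the panel. Origin: panel's top, below the centre of its open end (mouth); x points out of the mouth. It runs from x = 0 to -140 mm, 60 mm wide, 20 mm high. Floor 3 mm thick; cavity above it 52 wide x 13 mm high (z 3 to 16); two 4 mm thick lips leave a 24 mm slot along the middle. A wall closes the far end, inner face at x = -130 mm.
- rail_home (a point): Where the hanger's centre is when it is fully home: on the rail's centre line, x = -70 mm, z = 43 mm in the rail's frame. Axes as the rail's. The hanger fits in only through the mouth, with 4 mm play each side and 5 mm in height.
- latch_pivot (a point): Upright pivot of the latch lever, beside the mouth: x = 14, y = 55, z = 6 mm in the rail's frame. Axes as the rail's.
- latch (a joint): Angle (rad) of the latch lever about its vertical pivot. 0: the lever points straight out, along the rail's +x; grows clockwise seen from above; 1.57 (stop): shut, lying across the mouth. Starts between -0.4 and 0, clear of the path. It stays where it is left; about 1.5 N at the post turns it.
- latch_post (a point): The latch's upright round black post, 18 mm in diameter, 60 mm from the pivot. The point is on its axis 46 mm above the panel; the post spans 16 to 76 mm above the panel. The steel lever below it is 10 mm thick, 18 mm wide, its underside 6 mm above the panel, and reaches 13 mm beyond the post's axis. x points from pivot to post.
- red_box: Bystander: shut red plastic box with hinged lid, 84 x 124 x 46 mm; origin under its centre.
- peg_pot: Bystander: round wooden pot of shelf pegs, 80 mm across, 77 mm high; origin under its centre.
- depth_gauge: Bystander: depth gauge with a 110 mm long (y) base bar, a black knob towards its x, and an upright rod to 87 mm; origin under its centre.
- brace: Bystander: L-shaped chrome corner brace, one 80 mm leg flat along x, one 80 mm leg upright at its +x end, 22 mm wide; origin under the middle of the flat leg.

How it is judged (in metres and radians):
On the way, in this order (a step that is already met when the one before it is completed fails the run):
1. the hanger is in the rail, fully home at the closed end (within 6 mm) (x of hanger_mid in the frame of rail between -0.076 and -0.064 m and y of hanger_mid in the frame of rail between -0.008 and 0.008 m and z of hanger_mid in the frame of rail between 0.038 and 0.051 m and angle between hanger_mid's own z axis and vertical below 0.12 rad and angle between the x axis of hanger_mid and the x axis of rail, either way round below 0.12 rad), for 0.2 s.
2. the latch is then swung shut across the mouth with the hanger still home (all of step 1 and value of joint latch above 1.42 rad), for 0.2 s.
At the end, for the whole second after the job is handed in: The hanger sits in the rail under its lips, upright (within 0.12 rad), its centre within 6 mm of fully home along the rail and 8 mm across it, at rest; the latch stands beyond 1.42 of 1.57 rad; both are released (all of step 2 and linear speed of hanger below 0.02 m/s and contact force between the fingers and hanger below 0.1 N and contact force between the fingers and latch below 0.1 N); the robot touches nothing.
It fails at once if the red box is shoved more than 25 mm (distance of red_box from where it was at the start of the episode above 0.025 m).
It fails at once if the peg pot is shoved more than 25 mm (distance of peg_pot from where it was at the start of the episode above 0.025 m).
It fails at once if the depth gauge is shoved more than 25 mm (distance of depth_gauge from where it was at the start of the episode above 0.025 m).
It fails at once if the brace is shoved more than 25 mm (distance of brace from where it was at the start of the episode above 0.025 m).
It also fails if it takes over 64 s, if anything falls off the work surface, if the arm or the gripper's body presses on something with over 40 N, if the wrist force passes 120 N, or if a joint passes its speed limit or range.

## Working session

There is one attempt and no reset: what is moved stays moved. The work goes in short steps, each a Python script; the robot and the scene stay as the last script left them, time stands still between calls to the robot, and variables do not carry over. Pictures are saved under pics/ and viewed, and the job is handed in when it is done.

```bash
mkdir -p pics; ls
python3 - <<'E'
from cell import ctrl
import cv2
for n in("side","top"):
    print(n,ctrl.camera_model(n))
    cv2.imwrite(f"pics/{n}0.png",ctrl.snapshot(n)[:,:,::-1])
s=ctrl.state();print(s["t"],s["tcp_rot"],s["ft_force"],s["opening"])
E
```

```text
pics
side {'fov_y': 51.52276830826783, 'cx': 325.5501332742316, 'cy': 204.16906413368724, 'xyz': array([440.87726204, 746.7975179 , 827.62720227]), 'attitude': array([-0.07103503, -0.03275142,  0.39116479,  0.91699044])}
top {'fov_y': 49.15714417455014, 'cx': 318.1594704451035, 'cy': 197.33856044418812, 'xyz': array([ 360.35908066,  -19.8218638 , 1121.33046546]), 'attitude': array([-0.69630973, -0.05903249,  0.06558714,  0.71229646])}
0.1 [-7.72388682e-05  1.55252332e-01  9.87874541e-01 -7.74303218e-04] [-0.04279554  0.61000348 -0.58209671] 85.55461087447276
```

View pics/side0.png

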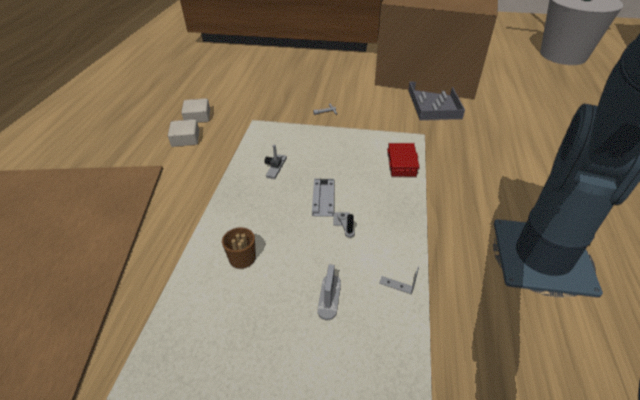

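View pics/top0.png

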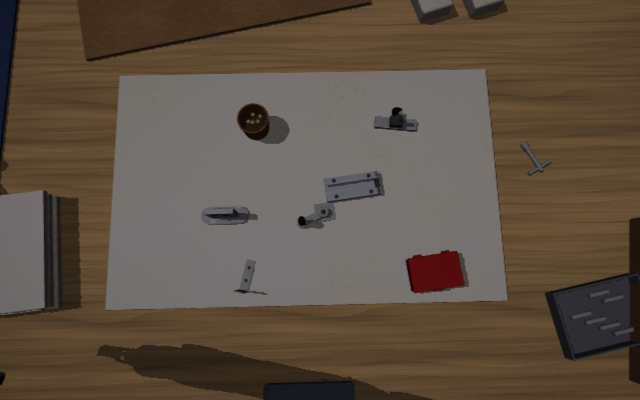

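```bash
cat > h.py <<'E'
import numpy as np, cv2
from scipy.spatial.transform import Rotation as R
from cell import ctrl
def cam(n):
    c=ctrl.camera_model(n);f=200/np.tan(np.radians(c["fov_y"]/2));q=c["attitude"]
    return c,f,R.from_quat([q[1],q[2],q[3],q[0]])
def ray(n,u,v):
    c,f,r=cam(n);d=r.apply([(u-c["cx"])/f,-(v-c["cy"])/f,-1]);return c["xyz"],d
def pz(n,u,v,z):
    o,d=ray(n,u,v);return o+d*(z-o[2])/d[2]
def proj(n,p):
    c,f,r=cam(n);p=r.inv().apply(np.asarray(p,float)-c["xyz"]);p=np.atleast_2d(p)
    return np.c_[c["cx"]+f*p[:,0]/-p[:,2],c["cy"]+f*p[:,1]/p[:,2]]
def tri(a,b):
    (o1,d1),(o2,d2)=ray("side",*a),ray("top",*b)
    d1=d1/np.linalg.norm(d1);d2=d2/np.linalg.norm(d2)
    t=np.linalg.lstsq(np.c_[d1,-d2],o2-o1,rcond=None)[0]
    p,q=o1+t[0]*d1,o2+t[1]*d2
    return (p+q)/2,np.linalg.norm(p-q)
def crop(src,u,v,w,h,s,out):
    im=cv2.imread(src);c=im[v:v+h,u:u+w];c=cv2.resize(c,None,fx=s,fy=s,interpolation=cv2.INTER_CUBIC)
    for k in range(0,w,10):
        cv2.line(c,(k*s,0),(k*s,6 if k%50 else 14),(0,0,255),1)
        if k%20==0: cv2.putText(c,str(u+k),(k*s,24),0,.4,(0,0,255),1)
    for k in range(0,h,10):
        cv2.line(c,(0,k*s),(6,k*s),(0,0,255),1)
        if k%20==0: cv2.putText(c,str(v+k),(8,k*s+4),0,.4,(0,0,255),1)
    cv2.imwrite(out,c)
E
python3 - <<'E'
from h import *
crop("pics/side0.png",290,170,80,60,10,"pics/c1.png")
crop("pics/side0.png",300,240,80,80,7,"pics/c2.png")
crop("pics/top0.png",290,165,100,70,8,"pics/c3.png")
crop("pics/top0.png",190,190,80,50,10,"pics/c4.png")
# check: TCP projections, side
print(proj("side",[199.4,618.65,224.5]),proj("top",[199.4,618.65,224.5]),proj("top",[0,0,0]),proj("side",[0,0,0]))
for n,u,v in [("side",252,122),("top",119,75),("top",486,69),("top",507,300),("top",106,308),("side",426,134)]: print(n,u,v,pz(n,u,v,0))
E
```

```text
[[550.76204594 525.86498827]] [[-12.59177209 367.50691926]] [[309.95315677 429.35676036]] [[544.04922316 256.46923264]]
side 252 122 [ 911.71397187 -492.89557415    0.        ]
top 119 75 [911.62656091 503.49287498   0.        ]
top 486 69 [ 909.32580873 -503.6531911     0.        ]
top 507 300 [ 288.29525185 -499.98996175    0.        ]
top 106 308 [292.66910949 500.78380008   0.        ]
side 426 134 [ 287.06838074 -509.58922288    0.        ]
```

View pics/c1.png

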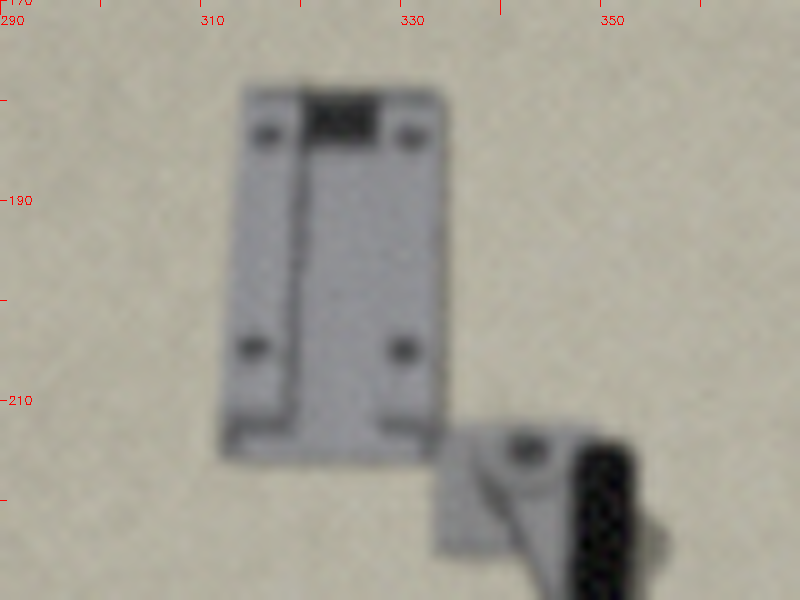

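View pics/c2.png

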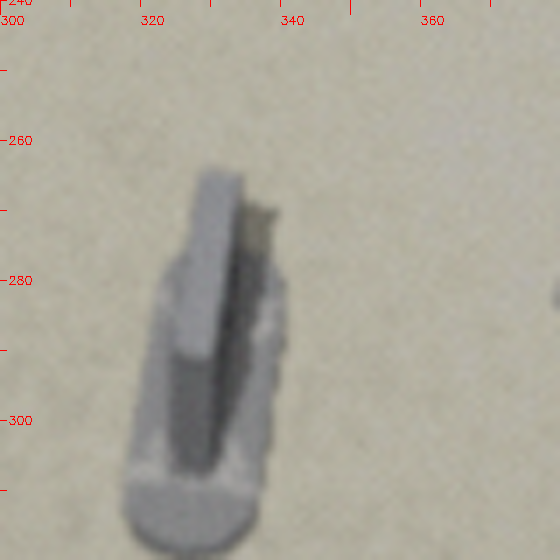

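View pics/c3.png

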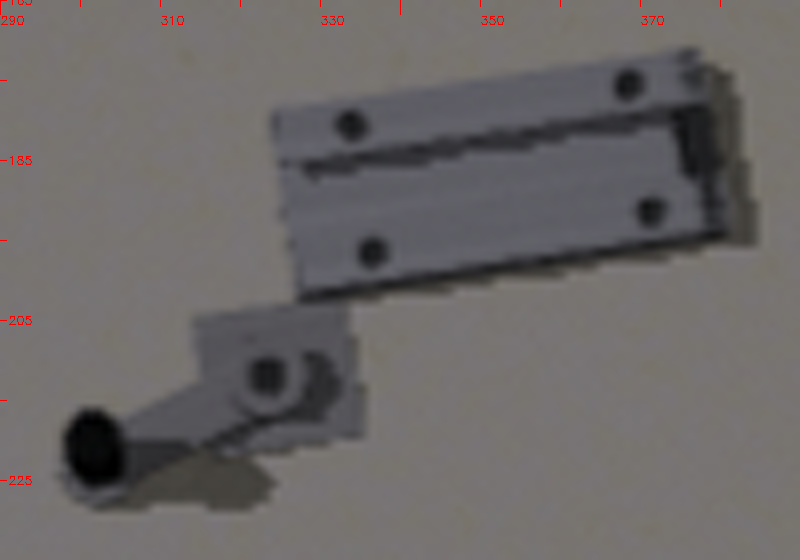

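View pics/c4.png

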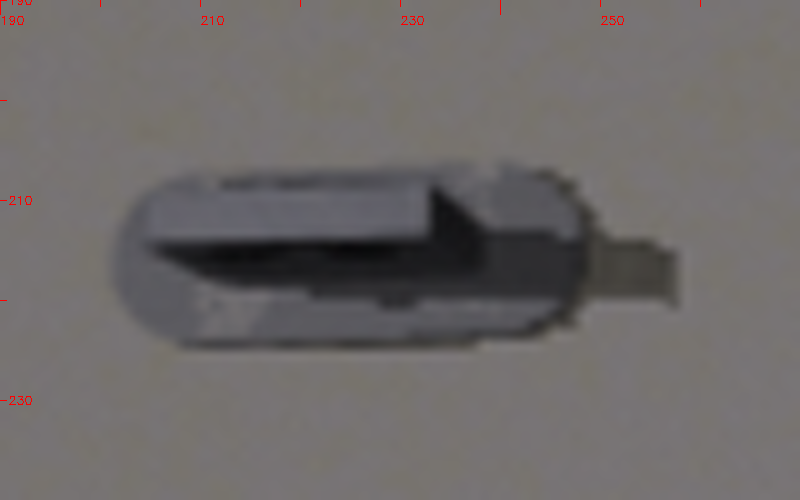

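```bash
cat > fit.py <<'E'
from h import *
from scipy.optimize import least_squares
rail={"top":{(0,-30,20):(324.2,178.5),(0,30,20):(327.2,202),(-140,-30,20):(377.5,171.2),(-140,30,20):(380.6,193.7)},
"side":{(-140,-30,20):(314.5,179),(-140,30,20):(334,179.2),(0,-30,20):(312.8,211.8),(0,30,20):(333.8,212),(0,-30,0):(312.2,216),(0,30,0):(333.5,216.2)}}
han={"top":{(35,7,80):(204.8,214.2),(-35,7,80):(233,213.8),(-35,-7,80):(233,208.2),(60,0,5):(201,216.2),(-60,0,5):(249,214)},
"side":{(35,7,80):(330.3,291.1),(35,-7,80):(324.6,290),(-35,-7,80):(329.3,264),(-35,7,80):(334.7,264.6),(60,0,3):(327.1,319.4)}}
def fit(d,x0,zfix=None,views=("top","side")):
    def res(p):
        z=p[3] if zfix is None else zfix
        o=[]
        for v in views:
            P=np.array(list(d[v]),float);r=R.from_euler("z",p[2])
            o.append((proj(v,r.apply(P)+[p[0],p[1],z])-np.array(list(d[v].values()))).ravel())
        return np.concatenate(o)
    s=least_squares(res,x0 if zfix is None else x0[:3]);return s.x,np.round(res(s.x),1)
if __name__=="__main__":
    for d,x0 in ((rail,[590,-50,1.5,0]),(han,[520,220,1.5,0])):
        print(fit(d,x0)); 
        for v in("top","side"): print(v,fit(d,x0,5,(v,)))
    crop("pics/side0.png",320,200,60,50,12,"pics/c5.png")
    crop("pics/top0.png",280,195,60,45,12,"pics/c6.png")
    im=cv2.imread("pics/top0.png"); cv2.imwrite("pics/c7.png",cv2.resize(im[:,:400],None,fx=2,fy=2)[:600])
E
python3 fit.py
```

```text
(array([576.49320944, -51.6693018 ,   1.69390809,   2.48837221]), array([-0.4, -0.4,  0.1, -1.2, -0.1, -0.8,  0.7, -0.7,  0.7, -0.3,  1.2,
       -0.1, -0.2, -0.2,  0.5,  0. ,  0.5,  0.7,  0.7,  0.9]))
top (array([574.10250185, -51.18820427,   1.691508  ]), array([-0.5,  0.2, -0.1, -0.4, -0.1,  0. ,  0.7,  0.2]))
side (array([577.23283592, -49.77032368,   1.70597933]), array([-0.3, -0.5,  0.3, -0.4, -0.7, -0.3,  0.2, -0.2,  0.1,  0.6,  0.4,
        0.7]))
(array([518.46799625, 207.01739223,   1.58080562,   3.71250893]), array([-0.8, -0.3,  0.4, -0.8,  0.4, -1. ,  0.6, -0.7, -0.5,  0. ,  1.2,
       -0.3,  0.4,  0. ,  0.3,  0.2,  1. ,  0.3, -0.5,  0.5]))
top (array([516.86262792, 206.8004154 ,   1.58322782]), array([-0.8,  0.3,  0.4, -0.3,  0.4, -0.5,  0.5, -0. , -0.5,  0.5]))
side (array([519.60972797, 207.73026261,   1.59302594]), array([ 0.8, -0.4,  0. , -0.1, -0.5, -0. ,  0.3,  0. , -0.7,  0.4]))
```

View pics/c5.png

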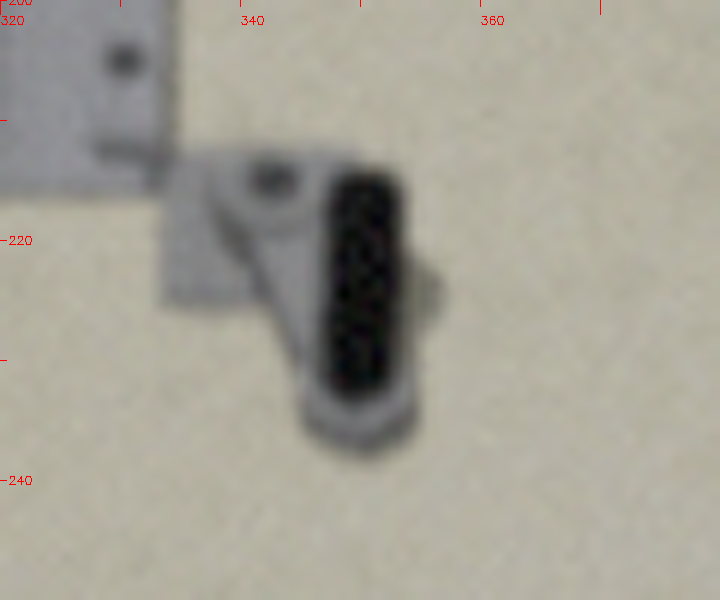

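View pics/c6.png

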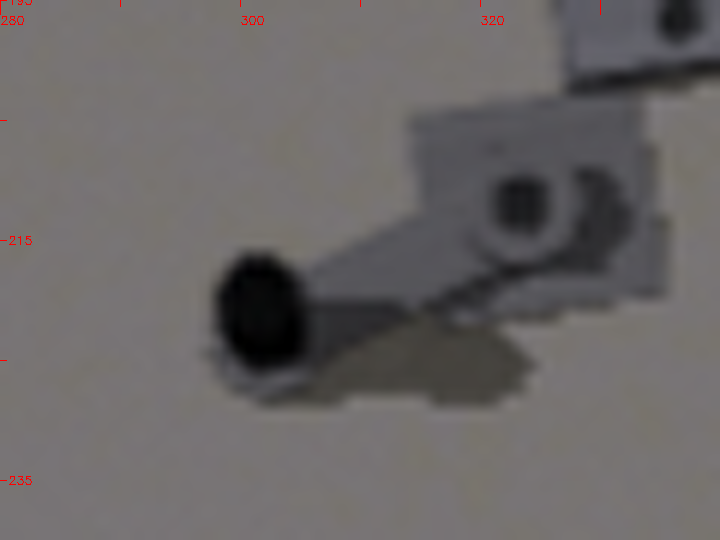

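```bash
cat >> h.py <<'E'
def quat(th): # tool down, tool y at world angle th
    f=(th+np.pi/2)/2; return np.array([0,np.cos(f),np.sin(f),0])
def st(m=""):
    s=ctrl.state();print(m,"t%.1f"%s["t"],np.round(s["eef_pos"],1),"F",np.round(s["ft_force"],1),"M",np.round(s["torque"],2),"op%.1f"%s["opening"]);return s
def shot(k):
    for n in("side","top"): cv2.imwrite(f"pics/{n}{k}.png",ctrl.snapshot(n)[:,:,::-1])
E
python3 - <<'E'
from h import *
print(tri((342.5,215),(323.3,212)))
for th in (0.014,np.pi+.014,0.126,np.pi+.126):
    for p in ([518,207,150],[518,207,54],[585,-121,60],[500,10,60]):
        q=ctrl.ik(p,quat(th)); print(round(th,2),p,None if q is None else np.round(q,2))
E
```

```text
(array([520.26385093, -44.57144433,  24.90721742]), np.float64(4.9514889567529226))
0.01 [518, 207, 150] [-0.77  0.5   0.41  1.87 -0.27  0.83 -0.21]
0.01 [518, 207, 54] [-0.72  0.65  0.34  1.91 -0.35  0.64 -0.15]
0.01 [585, -121, 60] [-0.21  0.72  0.47  1.81 -0.46  0.73  0.53]
0.01 [500, 10, 60] [-0.41  0.57  0.37  2.05 -0.37  0.58  0.24]
3.16 [518, 207, 150] [-0.26  0.49 -0.26  1.84  0.17  0.84  2.55]
3.16 [518, 207, 54] [-0.23  0.64 -0.3   1.88  0.29  0.66  2.45]
3.16 [585, -121, 60] [-0.56  1.01  1.08  1.83 -1.06  1.03 -2.16]
3.16 [500, 10, 60] [-0.88  0.89  1.08  2.08 -1.07  0.9  -2.28]
0.13 [518, 207, 150] [-0.76  0.5   0.39  1.87 -0.25  0.82 -0.11]
0.13 [518, 207, 54] [-0.7   0.65  0.32  1.91 -0.33  0.64 -0.05]
0.13 [585, -121, 60] [-0.2   0.71  0.46  1.81 -0.45  0.73  0.63]
0.13 [500, 10, 60] [-0.39  0.57  0.36  2.05 -0.36  0.58  0.34]
3.27 [518, 207, 150] [-0.24  0.49 -0.29  1.84  0.18  0.84  2.65]
3.27 [518, 207, 54] [-0.21  0.65 -0.33  1.88  0.32  0.67  2.54]
3.27 [585, -121, 60] [-0.56  1.01  1.08  1.83 -1.06  1.03 -2.04]
3.27 [500, 10, 60] [-0.88  0.89  1.08  2.08 -1.07  0.9  -2.17]
```

Run:
```python
from h import *
q=quat(0.014)
ctrl.move_to([518.5,207,130],q); st()
ctrl.gripper_to(45); 
ctrl.move_l([518.5,207,54],v=80); st("down")
ctrl.gripper_to(0,40); st("grip")
shot(1)
a=np.hstack([cv2.imread("pics/side1.png")[220:340,260:400],cv2.imread("pics/top1.png")[150:270,160:300]])
cv2.imwrite("pics/d1.png",cv2.resize(a,None,fx=2.85,fy=2.85,interpolation=2))
```

```text
t2.0 [518.1 208.9 130.1] F [ 0.5 -0.1  0.3] M [ 0.02 -0.01 -0.  ] op85.5
down t3.6 [518.9 207.2  54.5] F [0.7 0.8 0.4] M [-0.02  0.   -0.03] op45.2
grip t4.0 [519.  207.2  54.5] F [-0.3 -0.   4. ] M [-0.01  0.11  0.08] op13.1
```

View pics/d1.png

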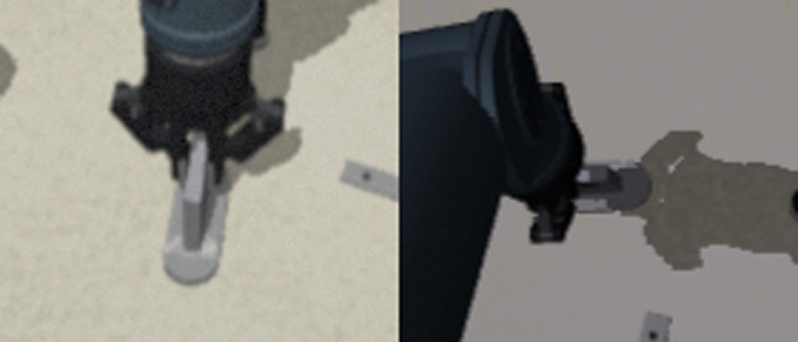

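```bash
cat >> h.py <<'E'
RO=np.array([576.5,-51.3]);RY=1.697
def rp(x,y=0,z=0):
    c,s=np.cos(RY),np.sin(RY);return np.array([RO[0]+c*x-s*y,RO[1]+s*x+c*y,z])
E
python3 - <<'E'
from h import *
print(proj("side",[519,207.2,54.5]),proj("top",[519,207.2,54.5]))
ctrl.move_l([519,207.2,74.5],v=80); st("lift")
p=rp(85,0,74.5); 
ctrl.move_l(p,quat(RY-np.pi/2),v=120); st("pre")
ctrl.move_l(rp(85,0,60.5),v=60); st("low"); print(rp(85))
shot(2)
crop("pics/side2.png",290,170,80,60,10,"pics/e1.png")
crop("pics/top2.png",250,160,110,70,7,"pics/e2.png")
E
```

```text
[[330.20532028 284.97096708]] [[221.24015046 212.04571178]]
lift t4.5 [519.2 207.4  75. ] F [-0.1  0.  -2.9] M [-0.01  0.03  0.01] op13.2
pre t6.1 [565.6  34.   74.4] F [-0.5  0.6 -1.9] M [ 0.03  0.   -0.01] op13.3
low t6.5 [565.2  33.1  59.8] F [ 0.5 -0.5 -3.2] M [ 0.02 -0.02  0.01] op13.4
[565.80114142  33.02398487   0.        ]
```

View pics/e1.png

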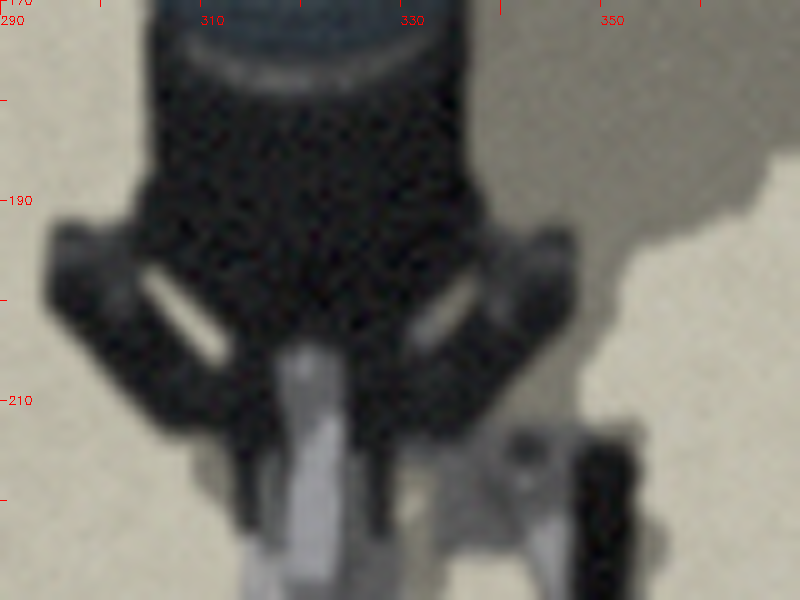

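View pics/e2.png

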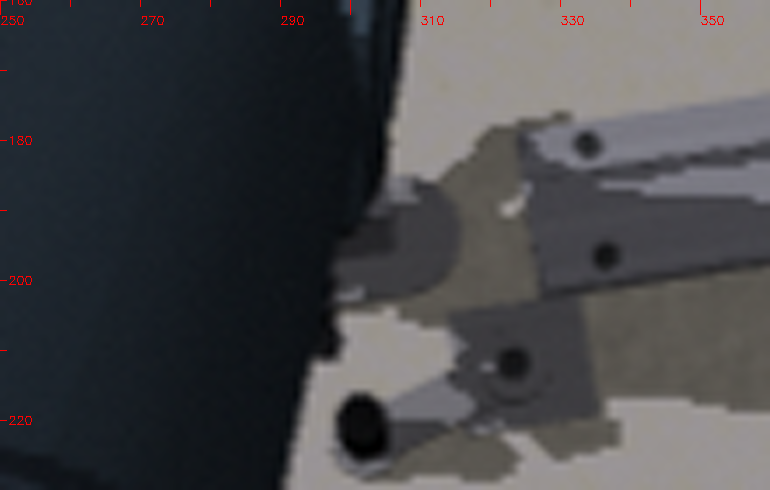

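Run:
```python
from h import *
print("tip pred",proj("top",rp(25,0,12)),"mouth c z20,z12",proj("top",rp(0,0,23)),proj("top",rp(0,0,15)))
print("edges x=40",proj("top",rp(45,-22,15)),proj("top",rp(45,22,15)))
print("edges lips",proj("top",rp(0,-30,23)),proj("top",rp(0,30,23)),proj("top",rp(0,30,3)))
print("holes",[proj("top",rp(x,y,23)) for x,y in((-20,-21),(-20,21))])
crop("pics/top2.png",292,172,50,38,16,"pics/e3.png")
crop("pics/side2.png",290,200,80,60,10,"pics/e4.png")
for p in [(85+60,0,12),(85+35,-7,88),(85+35,7,88),(85-35,7,88),(85-35,-7,88)]:print(p,proj("side",rp(*p)))
```

```text
tip pred [[315.70977814 191.55908811]] mouth c z20,z12 [[325.37463772 189.33288273]] [[325.30176797 189.93382049]]
edges x=40 [[306.79499639 184.19043885]] [[309.27259581 200.79631198]]
edges lips [[323.60371072 178.01315101]] [[327.16202552 200.75783159]] [[326.94988448 202.05302792]]
holes [array([[331.82476024, 180.27592956]]), array([[334.36401672, 196.18027196]])]
(145, 0, 12) [[321.47238448 255.44882495]]
(120, -7, 88) [[318.63315366 227.52524843]]
(120, 7, 88) [[324.37581342 227.635325  ]]
(50, 7, 88) [[325.26190673 207.58785608]]
(50, -7, 88) [[319.79253701 207.48964305]]
```

View pics/e3.png

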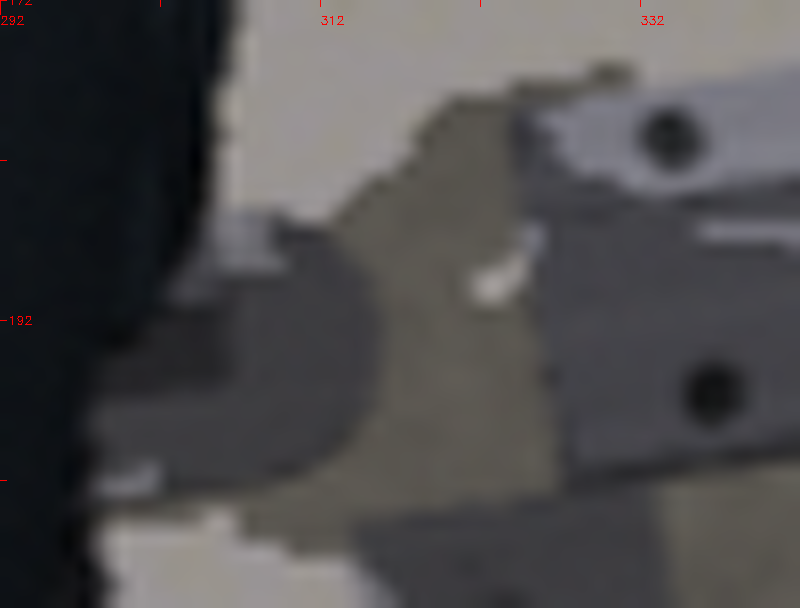

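View pics/e4.png

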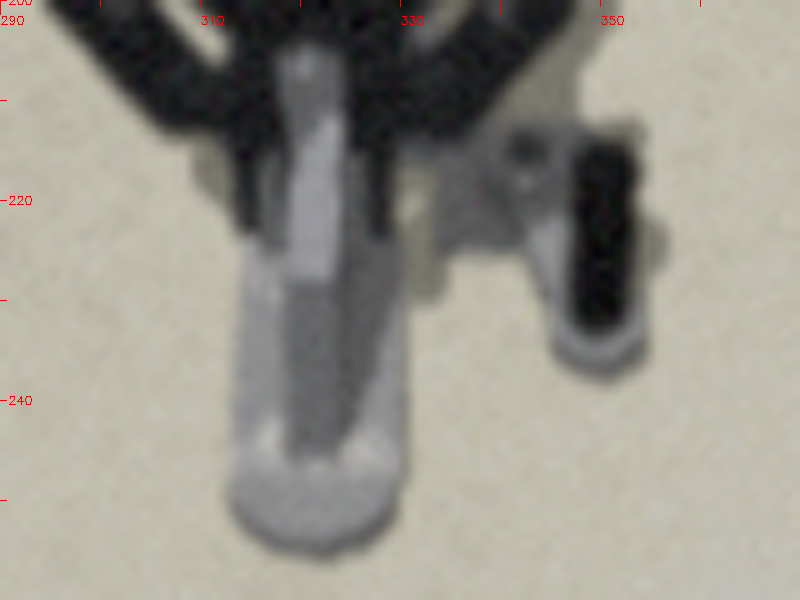

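```bash
sed -i 's/RO=np.array(\[576.5/RO=np.array([577.4/' h.py
python3 - <<'E'
from h import *
for x in [65,57,49,41,33,20,0]:
    ctrl.move_l(rp(x,0,60.3),v=50); s=st(x)
    if np.linalg.norm(s["ft_force"][:2])>8: break
E
```

```text
65 t7.2 [569.2  12.9  60.3] F [-0.5 -0.1 -2.9] M [ 0.01 -0.03 -0.02] op13.9
57 t7.5 [570.2   4.7  60.3] F [-0.1 -0.2 -2.5] M [ 0.    0.02 -0.01] op13.2
49 t7.8 [571.3  -3.3  60.3] F [-0.9 -0.  -2.5] M [ 0.01 -0.    0.03] op13.1
41 t8.1 [572.3 -11.3  60.3] F [-0.2  0.5 -3.4] M [ 0.   -0.04  0.  ] op13.5
33 t8.4 [573.3 -19.2  60.3] F [ 0.8  0.3 -2.5] M [0.06 0.05 0.05] op13.4
20 t8.8 [574.9 -32.   60.3] F [ 0.3 -0.  -2.1] M [-0.06  0.04 -0.  ] op13.0
0 t9.4 [577.3 -51.5  60.3] F [-0.3 -0.4 -2.9] M [ 0.04 -0.03 -0.01] op13.2
```

Run:
```python
from h import *
shot(3)
crop("pics/side3.png",290,160,80,75,8,"pics/f1.png")
crop("pics/top3.png",290,155,100,70,7,"pics/f2.png")
```

```text
(no output)
```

View pics/f1.png

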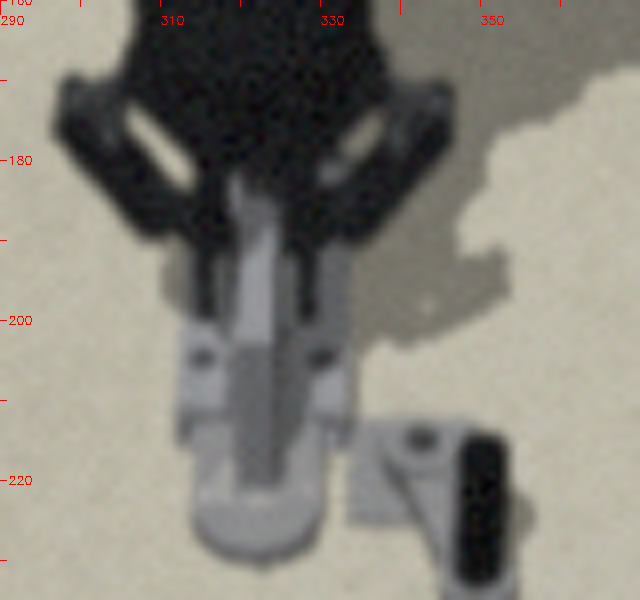

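View pics/f2.png

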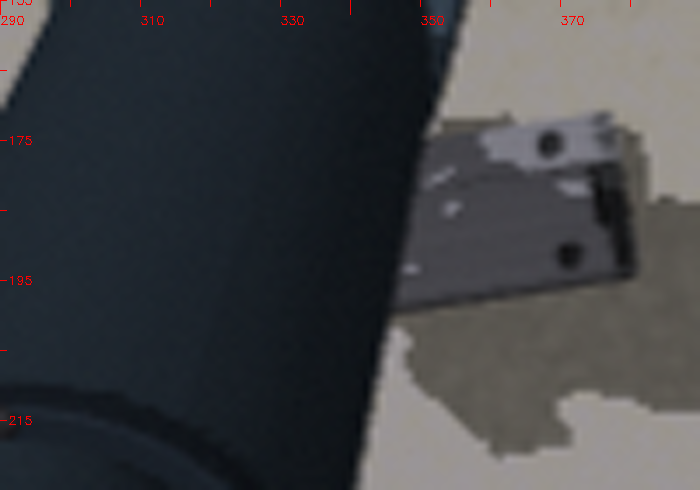

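The shoe (side image, columns 314–330 at row 220) runs in under both lips, with the fin at 319–325 in the slot. I'll keep going until it touches the end.

Run:
```python
from h import *
for x in [-20,-40,-55,-62,-65,-67,-69,-70.5,-72,-73.5,-75]:
    ctrl.move_l(rp(x,0,60.0),v=50); s=st(x)
    c=np.array([np.cos(RY),np.sin(RY)])
    print("  along",round(s["ft_force"][:2]@c,1))
    if abs(s["ft_force"][:2]@c)>9: break
```

```text
-20 t10.0 [579.9 -71.4  60. ] F [ 0.2 -0.  -2.5] M [ 0.04  0.02 -0.01] op13.3
  along -0.1
-40 t10.6 [582.4 -91.2  60. ] F [-0.3  1.1 -2.6] M [ 0.   -0.04 -0.02] op13.2
  along 1.1
-55 t11.0 [ 584.3 -106.3   60. ] F [ 1.2 -0.  -3.2] M [ 0.01 -0.01 -0.03] op13.3
  along -0.2
-62 t11.3 [ 585.2 -113.4   60. ] F [ 0.3  0.4 -2.4] M [0.06 0.03 0.01] op13.4
  along 0.4
-65 t11.6 [ 585.6 -116.    60. ] F [-0.1  0.8 -2.1] M [-0.03 -0.07 -0.  ] op13.0
  along 0.8
-67 t11.8 [ 585.8 -118.    60. ] F [ 0.6 -0.3 -2.8] M [ 0.07 -0.02 -0.04] op13.0
  along -0.4
-69 t12.1 [ 586.1 -120.    60. ] F [-0.   0.3 -1.9] M [-0.01 -0.    0.03] op13.2
  along 0.3
-70.5 t12.3 [ 586.3 -120.9   60. ] F [ 0.4  1.  -3.5] M [0.29 0.03 0.04] op13.6
  along 1.0
-72 t12.6 [ 586.4 -121.3   59.9] F [-1.1  5.2 -0.3] M [1.29 0.21 0.01] op13.1
  along 5.3
-73.5 t12.8 [ 586.4 -121.5   59.9] F [-1.5  7.3  1.2] M [ 1.97  0.4  -0.02] op13.2
  along 7.4
-75 t13.1 [ 586.7 -122.5   60. ] F [-2.2  8.4  2. ] M [ 2.12  0.4  -0.04] op13.5
  along 8.7
```

Run:
```python
from h import *
ctrl.move_l(rp(-71.5,0,59),v=50); st("a")
ctrl.move_l(rp(-71.5,0,57.8),v=30); st("b")
ctrl.gripper_to(30); st("open")
ctrl.move_l(rp(-71.5,0,150),v=150); 
# side away to see
ctrl.move_l(rp(-71.5,200,170),v=250); st()
shot(4)
crop("pics/side4.png",290,160,80,75,8,"pics/g1.png")
crop("pics/top4.png",290,155,100,70,7,"pics/g2.png")
```

```text
a t13.3 [ 586.4 -122.1   59. ] F [-0.7  3.4 -2.1] M [0.87 0.06 0.06] op13.5
b t13.6 [ 586.7 -121.9   58.2] F [-1.2  5.2  3.2] M [ 1.04  0.31 -0.08] op13.3
open t13.9 [ 586.5 -123.4   57.9] F [ 0.2  0.4 -0.5] M [-0.01 -0.02  0.03] op30.2
 t15.6 [ 389.5 -147.2  170. ] F [ 0.4 -0.1 -0.3] M [-0.01  0.02  0.05] op29.9
```

View pics/g1.png

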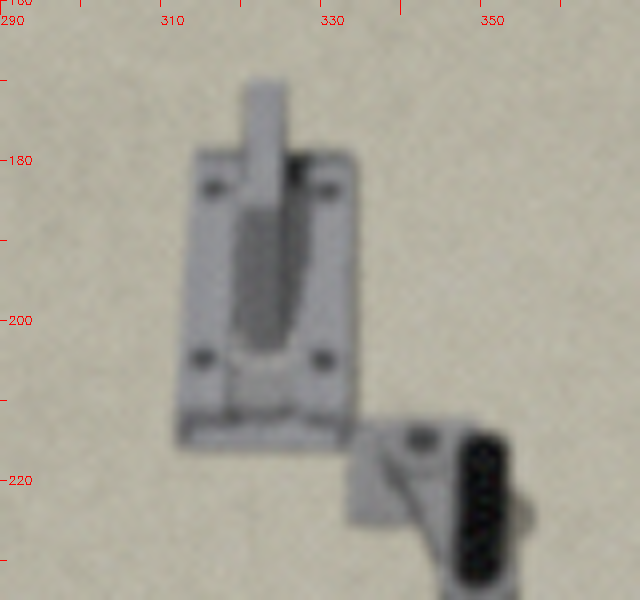

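View pics/g2.png

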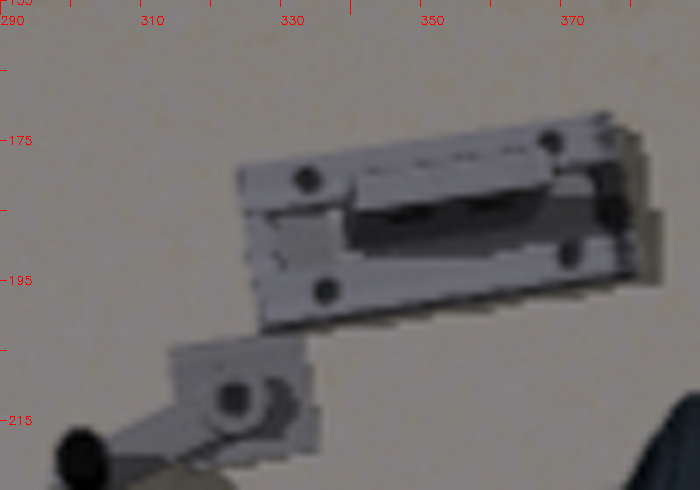

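Run:
```python
from h import *
for n in("side","top"):
  print(n,[np.round(proj(n,rp(-70+a,b,c+3))[0],1) for a,b,c in((35,-7,83),(35,7,83),(-35,7,83),(-35,-7,83),(35,0,11),(60,0,9))], [np.round(proj(n,rp(*p))[0],1) for p in((0,30,23),(0,-30,23),(-140,30,23),(-140,-30,23))])
```

```text
side [array([320.7, 186.1]), array([325.9, 186.2]), array([326.6, 169.9]), array([321.7, 169.8]), array([323.5, 205.3]), array([323.2, 212. ])] [array([334. , 211.9]), array([312.2, 211.6]), array([334.7, 179. ]), array([314.7, 178.7])]
top [array([339.8, 179. ]), array([340.7, 184.6]), array([369.2, 180.5]), array([368.2, 174.9]), array([338.7, 187.7]), array([329.1, 189.3])] [array([327.2, 200.4]), array([323.6, 177.7]), array([381.2, 192.4]), array([377.2, 169.9])]
```

Run:
```python
from h import *
P=rp(14,55); print("pivot",P)
for n,u,v,z in(("top",301.4,221,79),("side",350,215.5,79),("side",349.5,231.5,22)):
    p=pz(n,u,v,z); d=p[:2]-P[:2]; print(n,p,np.linalg.norm(d),"latch",RY-np.arctan2(d[1],d[0]))
# pusher path feasibility: tool x along push tangent; tool y radial
def pose(l,gap):
    a=RY-l; r=np.array([np.cos(a),np.sin(a),0]); t=np.array([np.sin(a),-np.cos(a),0])
    return P+60*r-t*gap, a
for th0 in(0,np.pi):
  for l in(-.3,0,.4,.8,1.2,1.57):
    p,a=pose(l,22); q=ctrl.ik([p[0],p[1],60],quat(a+th0)); print(th0,l,np.round(p,0),None if q is None else np.round(q,2))
```

```text
pivot [521.07525661 -44.33413452   0.        ]
top [489.38803185   9.81146494  79.        ] 62.736163041109265 latch -0.4032791731330194
side [498.19669339   7.22113045  79.        ] 56.40367010485708 latch -0.2914554281825148
side [497.13433544   9.85775265  22.        ] 59.2446482092778 latch -0.28979396098595034
0 -0.3 [476.   1.   0.] [-0.06  0.52 -0.04  2.09  0.04  0.53  1.86]
0 0 [492.  12.   0.] [-0.13  0.53  0.01  2.06 -0.01  0.55  1.59]
0 0.4 [516.  19.   0.] [-0.22  0.57  0.12  2.   -0.12  0.58  1.28]
0 0.8 [541.  16.   0.] [-0.25  0.6   0.18  1.94 -0.18  0.61  0.94]
0 1.2 [563.   4.   0.] [-0.27  0.63  0.24  1.89 -0.24  0.65  0.62]
0 1.57 [578. -15.   0.] [-0.28  0.66  0.3   1.85 -0.3   0.67  0.33]
3.141592653589793 -0.3 [476.   1.   0.] [-0.49  0.57  0.5   2.12 -0.5   0.57 -0.78]
3.141592653589793 0 [492.  12.   0.] [-0.55  0.6   0.55  2.08 -0.55  0.6  -1.05]
3.141592653589793 0.4 [516.  19.   0.] [-0.62  0.67  0.65  2.02 -0.65  0.67 -1.38]
3.141592653589793 0.8 [541.  16.   0.] [-0.66  0.74  0.75  1.96 -0.75  0.74 -1.7 ]
3.141592653589793 1.2 [563.   4.   0.] [-0.68  0.81  0.85  1.91 -0.84  0.82 -2.02]
3.141592653589793 1.57 [578. -15.   0.] [-0.69  0.88  0.93  1.87 -0.92  0.89 -2.3 ]
```

```bash
cat >> h.py <<'E'
def lp(l,gap,z=52):
    P=rp(14,55);a=RY-l; r=np.array([np.cos(a),np.sin(a),0]); t=np.array([np.sin(a),-np.cos(a),0])
    p=P+60*r-t*gap; p[2]=z; return p,quat(a)
E
python3 - <<'E'
from h import *
ctrl.gripper_to(0,40)
p,q=lp(-.4,50,130); ctrl.move_to(p,q)
p,q=lp(-.4,50,52); ctrl.move_l(p,v=150); st("down")
p,q=lp(-.4,28); ctrl.move_l(p,v=100); st("near")
for l in np.arange(-.35,1.31,.15):
    p,q=lp(l,21); ctrl.move_l(p,q,v=60); s=st("%.2f"%l)
    if np.linalg.norm(s["ft_force"][:2])>15: break
E
```

```text
down t18.1 [448.  -17.7  52.4] F [-0.  -0.   0.8] M [ 0.01 -0.05 -0.04] op0.1
near t18.4 [467.3  -6.3  52.6] F [-0.2 -1.   0.8] M [-0.02  0.01  0.02] op-0.0
-0.35 t18.8 [474.6  -0.9  52.1] F [-0.6  0.1  0.1] M [-0.    0.01  0.02] op0.0
-0.20 t19.1 [481.5   5.5  51.9] F [-0.4 -0.1  0.7] M [0.01 0.03 0.07] op-0.4
-0.05 t19.4 [489.6  10.8  52. ] F [ 0.3 -0.9 -0.8] M [-0.05  0.01 -0.02] op0.3
0.10 t19.7 [498.4  14.9  52. ] F [ 0.1  0.  -1. ] M [-0.01  0.03  0.  ] op0.1
0.25 t20.0 [507.6  17.6  52. ] F [0.4 0.4 0.3] M [-0.01  0.02  0.  ] op-0.0
0.40 t20.3 [517.   18.9  52. ] F [-0.9 -0.1  0.2] M [-0.   -0.01 -0.  ] op-0.1
0.55 t20.6 [526.5  18.8  52. ] F [ 0.5 -0.5  0.5] M [ 0.08  0.02 -0.02] op-0.1
0.70 t20.9 [535.9  17.3  52. ] F [-0.2 -0.5 -0. ] M [0.02 0.02 0.  ] op0.6
0.85 t21.2 [544.9  14.4  52. ] F [ 0.4  0.6 -0. ] M [ 0.05  0.05 -0.04] op0.1
1.00 t21.5 [553.5  10.2  52. ] F [-0.3  0.5 -1.1] M [ 0.02  0.01 -0.  ] op-0.1
1.15 t21.9 [561.3   4.7  52. ] F [ 0.6 -0.6 -0.3] M [ 0.    0.04 -0.02] op-0.3
1.30 t22.2 [568.2  -1.9  52. ] F [-0.2 -0.1 -0.4] M [-0.    0.07 -0.08] op-0.1
```

Run:
```python
from h import *
shot(5)
crop("pics/side5.png",290,160,100,75,8,"pics/i1.png")
```

```text
(no output)
```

View pics/i1.png

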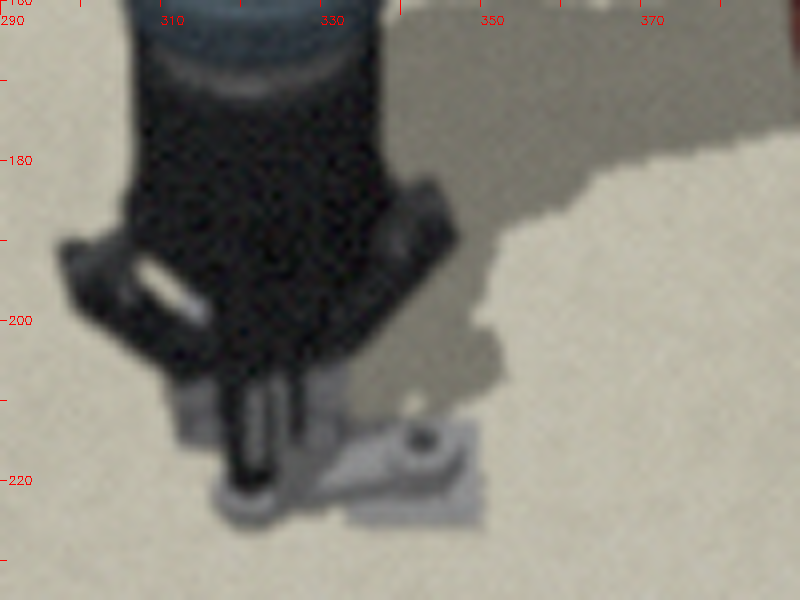

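Run:
```python
from h import *
c=np.array([np.cos(RY),np.sin(RY)])
for l,g in [(1.42,21),(1.5,21),(1.57,21),(1.57,19.5),(1.57,18),(1.57,16.5),(1.57,15)]:
    p,q=lp(l,g); ctrl.move_l(p,q,v=40); s=st("%.2f %.1f"%(l,g)); f=s["ft_force"][:2]@c; print(round(f,1))
    if f>5: break
```

```text
1.42 21.0 t22.6 [573.   -7.8  52. ] F [-0.1 -0.3  0.8] M [ 0.01 -0.05 -0.03] op0.3
-0.3
1.50 21.0 t22.9 [575.8 -12.   52. ] F [-0.5 -0.2 -0.7] M [ 0.02 -0.05  0.01] op0.4
-0.1
1.57 21.0 t23.1 [577.9 -16.   52. ] F [ 0.   0.1 -0.5] M [ 0.03 -0.01 -0.01] op0.2
0.1
1.57 19.5 t23.4 [578.2 -16.9  52. ] F [ 0.5  1.6 -0.7] M [ 0.42 -0.05 -0.02] op0.1
1.5
1.57 18.0 t23.6 [578.2 -17.   52. ] F [-0.5  5.   1.2] M [1.1  0.1  0.01] op-0.0
5.0
```

Stop reached. I'll back off and check.

Run:
```python
from h import *
p,q=lp(1.57,60); ctrl.move_l(p,v=100); p[2]=160; ctrl.move_l(p,v=200)
ctrl.move_l([430,150,200],v=250); st()
shot(6)
crop("pics/side6.png",290,160,80,75,8,"pics/j1.png")
crop("pics/top6.png",290,155,100,70,7,"pics/j2.png")
for n in("side","top"):
  print(n,[np.round(proj(n,rp(14,-5,z))[0],1) for z in(79,19)],[np.round(proj(n,rp(-70+a,b,86))[0],1) for a,b in((35,-7),(35,7),(-35,7),(-35,-7))])
```

```text
t25.8 [430.4 149.2 199.6] F [ 0.8 -0.1 -0.1] M [-0.02 -0.01 -0.03] op0.3
side [array([320.8, 200.4]), array([321.1, 216.4])] [array([320.7, 186.1]), array([325.9, 186.2]), array([326.6, 169.9]), array([321.7, 169.8])]
top [array([319.9, 183.4]), array([319.7, 188.2])] [array([339.8, 179. ]), array([340.7, 184.6]), array([369.2, 180.5]), array([368.2, 174.9])]
```

View pics/j1.png

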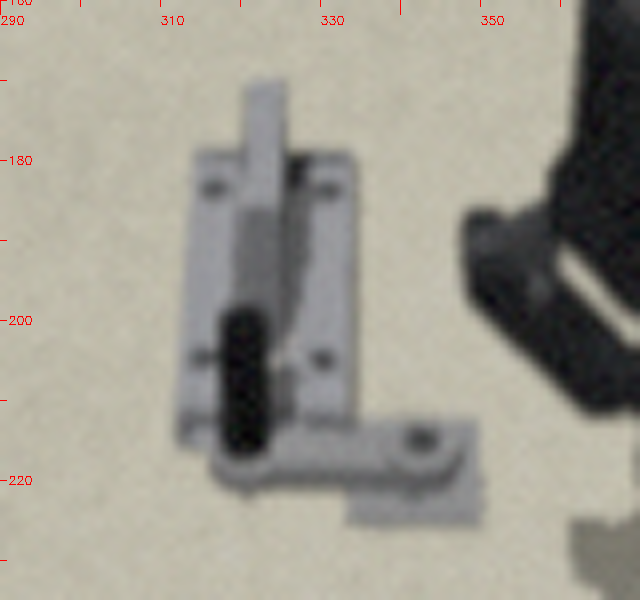

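View pics/j2.png

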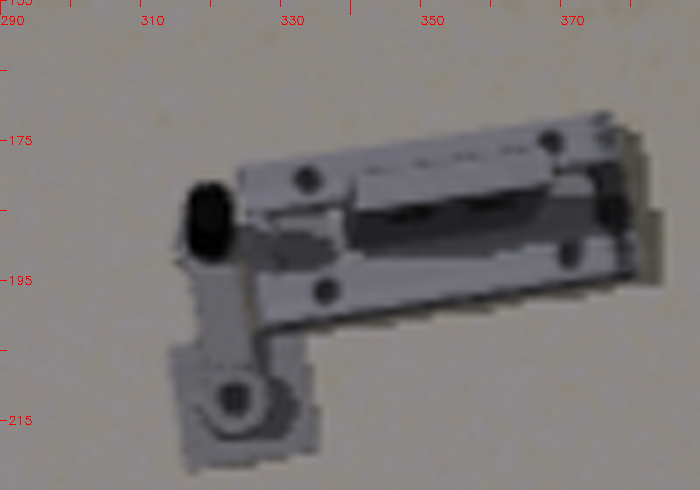

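View pics/side6.png

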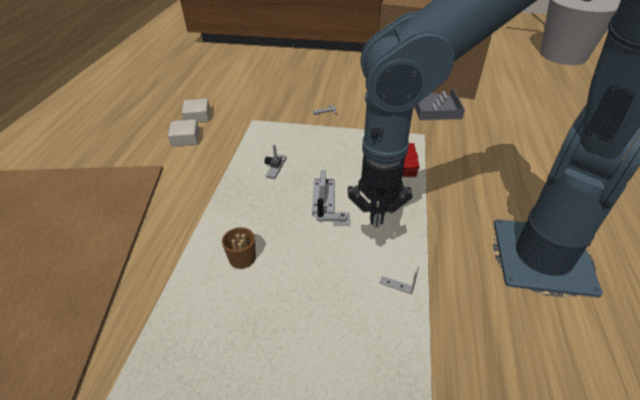

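The post is at side (320,200) and top (319,185), about where I predicted it for 1.57 rad. The fin ends are at side rows 186 and 170, matching home. The bystanders haven't moved and the arm is clear.

```bash
python3 -c "
from h import *
ctrl.wait(0.3);st();ctrl.job_done()"
```

```text
t26.2 [430.2 149.6 199.9] F [-0.9  0.4 -0. ] M [-0.01 -0.01  0.01] op-0.2
the job is handed in; nothing more can be done
```

The hanger is fully home in the rail, the latch is shut across the mouth, and I handed the job in at about 26 s of the 64 s allowed.

**Hanger:** I gripped it by the fin, lifted it about 5 mm and slid it under the lips with no measurable side force. It met the closed end at about -71 mm with up to 9 N of push. I then set it on the rail floor and let go.

**Latch:** I pushed the post round its arc with closed fingers until it met the stop with about 5 N, then backed clear.

**Last checks:** In both views the fin is within about 2 px (a few millimetres) of its calculated home position. The lever lies square across the mouth, with the post where it should be at 1.57 rad. The peg pot, depth gauge and brace look unmoved. The arm partly hid the red box in the last side picture, but what showed was in place. At the end the tool force read about zero, with the arm well clear.

**Disagreement:** The two cameras differed by about 3 mm on the rail's position across its length, so I shifted the insertion line about 1 mm before going in. The two views also gave the latch's starting angle as about -0.4 and -0.29 rad, so I began the push from -0.4 rad.

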